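# Shift the oil-bath pot off the heat and dip its level

### The arm

A 7-joint arm with a two-finger parallel gripper is mounted at the origin on the work surface. World frame = base frame: x ahead of the robot, y to its left, z up, the work surface at z = 0. Lengths are in m, angles in rad, forces in N, time in s.
With the tool pointing down it reaches from about 0.425 to 0.925 m from the base axis. Payload 6.8 kg.
Tool frame: the origin (TCP) lies midway between the tips of the shut fingers; the grasp point (between the pads) lies 19 mm behind it; z points along the fingers, y is the line along which they close (so a half turn about z gives the same grasp; the last joint's range is limited). The gripper opens to 85 mm and grips with 20 to 120 N. Pads are 22 mm wide; open, the fingers measure 114 mm over their backs; the gripper's body (76 mm by 85 mm) begins 54 mm behind the grasp point. The pads swing forward as they close: fully open they stand 13 mm farther back than shut.
Start: joints at [1.13, 0.477, 0.022, 1.555, -0.011, 1.109, -0.083], TCP at [0.221, -0.638, 0.231] pointing down, gripper open.
Joint ranges: [-2.96, 2.96], [-0.34, 2.1], [-1.41, 1.46], [0.24, 2.44], [-1.37, 4.51], [0.17, 1.92], [-2.96, 2.96]. Speed limits (rad/s): [2.39, 2.39, 3.14, 3.14, 3.14, 3.14, 3.14].

### API

Orientations are given as a unit quaternion [w, x, y, z].
In Python, from station import * gives the robot as it stands.
- The arm moves only by the shell command python3 -m creep 'ROWS' [FORCE]. ROWS is JSON, a list of rows, each a list of 7 numbers: the gripper command: -1 is shut, 1 is fully open, values between are in proportion, then the shift along the world's x, y, z in mm, then the turn, a rotation vector about the world's x, y, z in rad. A call has 1 to 5 rows; each row shifts and turns the commanded pose from where the row before left it; what a row does not reach is not made up. A row lasts 1/8 s, in which the tool goes at most 62.5 mm and 10.7 degrees, less where a joint would pass 70% of its speed; a pose out of reach is approached as far as the arm can. A call is refused whole if a number of a shift passes 62.5 or a number of a turn 0.188, either way. A call with a gripper value outside its range is refused whole. The fingers move at their own pace and stop on an object; FORCE is the grip in N (left out, the last holds). Time passes only in rows, so rows that do not move let the fingers close. It gives the time, the measured TCP pose, the force, the opening and the grip force at its end, in the units of the state.
- get_obs(): the state, without advancing time (a new reading comes with each control period).
- read_camera(name): name is "scene" or "top" or "wrist"; returns (picture, depth): 480x640x3 uint8, red, green, blue; 480x640 float32, m along the optical axis (not along the pixel's ray), 0 where there is no reading.
- camera_params(name): a dict with "intrinsics" (3x3 intrinsics, pixels), "cam_to_world" (4x4, takes a point from camera to world coordinates); the wrist camera has in their place "mount" (4x4, takes a point from camera to tool coordinates, whose origin is the TCP and whose axes are the flange's). Camera axes: x right, y up, looking along -z (the intrinsics and any distortion apply to the point x, -y, -z); pixel columns grow to the right and rows downward; lengths in m; the calibration is good to about 2 mm. A picture is of the moment at which its call begins: read the wrist's pose just before it. camera_params takes no time and is no camera call.
- hand_in(): hands the job in; it is judged then, once.
The state is a dict: "t": time; "q": joint angles; "joint_vel": joint speeds; "joint_torque": joint torques, N m; "eef_pos": TCP position; "tool_rot": TCP orientation; "contact_force": force on the tool from outside, world axes, zero at the start; "torque": the same for the moment, N m; "gripper_width": opening from 0.0 (shut) to 1.0 (fully open); "grasp_force": force on a finger pad.
Only numpy, scipy, OpenCV 4.12 (cv2) and the standard library are available. Lean on these libraries where they do the work, as an engineer would, in place of code of your own. Each camera call takes 0.05 s, during which the arm holds its last target. There are 200 camera calls.

### The job

The covered oil-bath pot stands on the glowing zone of the twin hotplate: it is full, so slide it, without lifting or tipping it, onto the middle of the unlit zone. Then take the dip rod from its inclined rest, lower it through the guide tube in the pot's lid until the rod's collar stops on the tube's rim, and draw it right out again. Finish while still holding the rod in the gripper, level as for reading, with its tip over the white drip tray at least 10 cm above the bench; do not set it down or let go, and leave the pot where it is and the other things on the bench undisturbed.

Things in the scene. Friction and masses are not known exactly. Their poses are not given: they have to be found in the camera images.
- pot_centre (a point): Covered round stainless pot, 140 mm across, body 75 mm high, lid (fixed on, 78 mm up) with a small black knob; 0.6 to 0.92 kg, loose on the hotplate's smooth glass top, which is 55 mm above the bench. The point is on the pot's axis, 40 mm above its underside. x axis: level, from the handle side across the pot; z axis: up.
- pot_handle (a point): Middle of the pot's straight black side handle: a level bar 14 mm wide, 18 mm high and 100 mm long that sticks out radially from the pot (along the pot's -x axis, towards the robot); the point is 126 mm from the pot's axis, in the middle of the bar, 50 mm above the hotplate. Same axes as the pot.
- guide_mouth (a point): Centre of the rim of the brass guide tube that stands in the pot's lid, 34 mm from the pot's axis on the side away from the handle, 100 mm above the pot's underside, 22 mm above the lid. Its funnel mouth is about 23 mm wide inside (28 mm outside) and narrows within 10 mm to an upright bore 11 mm wide; tube 40 mm long in all, hollow pot below it. z axis: up, out of the tube. It moves with the pot.
- lit_zone_centre (a point): Centre of the glowing orange-red round zone (156 mm across) printed flat in the hotplate's glass, where the pot stands at the start; z is the glass surface.
- unlit_zone_centre (a point): Centre of the dark zone with a pale ring (156 mm across), printed flat in the glass, 200 mm beside the lit one, to its left or right; z is the glass surface. The pot belongs here.
- hotplate: Fixed twin hotplate, 250 mm (x, front to back) by 420 mm (y) and 55 mm high, cream body, black glass top, two knobs on its front. Origin at the centre of its underside.
- rod_grip (a point): Middle of the dip rod's flat blue grip: 12 mm thick (along the rod's x axis), 22 mm wide (y axis), 66 mm long (z axis). z axis: along the rod from tip to grip end. The rod weighs about 55 g. At the start it lies in its rest at 45 degrees to the bench, tip down, grip end up, x axis level, and the grip stands clear beyond the rest.
- rod_collar (a point): Centre of the underside of the rod's aluminium stop collar (32 mm across, 7 mm thick), 46 mm from the middle of the grip towards the tip. Same axes as the rod.
- rod_tip (a point): Tip of the steel dip rod (7 mm thick, black and red graduations), 85 mm from the collar's underside, 131 mm from the middle of the grip. z axis: from the tip towards the grip.
- rod_rest: Fixed inclined rest for the rod: grey base 80 mm (x) by 135 mm (y), steel gutter rising at 45 degrees towards its -y side, highest point about 90 mm. The gutter is open upwards and stopped at the bottom, so that the rod lifts straight up or out along it. Origin at the centre of its underside.
- tray_centre (a point): Inner floor centre, 4 mm above the bench, of the fixed white drip tray with a pale blue liner: 200 mm (x) by 140 mm (y) outside, rim 22 mm high.
- conical_flask: Bystander: conical glass flask with a brown stopper, 82 mm across, 124 mm high; origin under its centre.
- round_flask: Bystander: round glass flask in a cork ring, 84 mm across, 132 mm high; origin under its centre.
- amber_bottle: Bystander: amber bottle, 68 mm across, 135 mm high; origin under its centre.
- cream_jar: Bystander: white jar with green cap, 64 mm across, 75 mm high; origin under its centre.
- beaker: Bystander: glass beaker, 72 mm across, 85 mm high; origin under its centre.
- calculator: Bystander: pocket calculator, 140 by 80 by 16 mm; origin under its centre.
There are look-alikes about, which are no part of the job. What is shaped like the part that bears tray_centre but green is not meant.

How it is judged:
By the outcome, as a careful person would: the job done as asked, in the order asked, and still so for the second after the job is handed in, while the arm keeps its last pose, push and grip.
It also fails if it takes over 72 s, if anything falls off the work surface, if the arm or the gripper's body presses on something with over 40 N, if the wrist force passes 120 N, or if a joint passes its speed limit or range.

## Working session

There is one attempt and no reset: what is moved stays moved. The work goes in short steps, Python scripts to look and compute and a shell command to move; the robot and the scene stay as the last step left them, time stands still between calls to the robot, and variables do not carry over. Pictures are saved under pics/ and viewed, at most 10 in all, crops included, and the job is handed in when it is done.

```bash
ls; mkdir -p pics
cat > h.py <<'E'
from station import *
import numpy as np, cv2
from scipy.spatial.transform import Rotation as R
def grab(n):
    o=get_obs(); p=camera_params(n); im,d=read_camera(n)
    if n=="wrist":
        q=o["tool_rot"]; T=np.eye(4); T[:3,:3]=R.from_quat([q[1],q[2],q[3],q[0]]).as_matrix(); T[:3,3]=o["eef_pos"]; M=T@np.array(p["mount"])
    else: M=np.array(p["cam_to_world"])
    np.savez("last_%s.npz"%n,im=im,d=d,M=M,K=np.array(p["intrinsics"]))
    return im,d
def load(n):
    return np.load("last_%s.npz"%n)
def w(n,u,v,z=None,r=2):
    L=load(n);K=L["K"];M=L["M"]
    ray=np.array([(u-K[0,2])/K[0,0],-(v-K[1,2])/K[1,1],-1])
    if z is None:
        a=L["d"][int(v)-r:int(v)+r+1,int(u)-r:int(u)+r+1]; dd=np.median(a[a>0])
    else:
        dr=M[:3,:3]@ray; dd=(z-M[2,3])/dr[2]
    return M[:3,:3]@(ray*dd)+M[:3,3]
def save(n,im): cv2.imwrite("pics/"+n,im[:,:,::-1])
E
python3 - <<'E'
from h import *
for n in ["scene","top"]:
    im,d=grab(n); save(n+"0.png",im)
    print(n,load(n)["M"].round(3).tolist(),load(n)["K"].round(1).tolist(),[k for k in camera_params(n)])
o=get_obs();print({k:np.round(v,3).tolist() for k,v in o.items()})
E
```

```text
pics
scene [[-0.763, -0.427, 0.485, 1.16], [0.646, -0.515, 0.563, 0.839], [0.009, 0.743, 0.67, 1.037], [0.0, 0.0, 0.0, 1.0]] [[528.7, 0.0, 318.7], [0.0, 528.7, 247.0], [0.0, 0.0, 1.0]] ['intrinsics', 'cam_to_world']
top [[0.021, 0.995, -0.095, 0.378], [-1.0, 0.023, 0.015, 0.093], [0.017, 0.095, 0.995, 1.459], [0.0, 0.0, 0.0, 1.0]] [[594.5, 0.0, 319.7], [0.0, 594.5, 236.9], [0.0, 0.0, 1.0]] ['intrinsics', 'cam_to_world']
{'t': 0.1, 'q': [1.13, 0.478, 0.022, 1.556, -0.011, 1.109, -0.083], 'joint_vel': [-0.001, -0.002, -0.0, -0.003, 0.001, 0.001, 0.001], 'joint_torque': [0.005, -59.776, 1.615, -28.196, 0.013, 0.005, 0.0], 'eef_pos': [0.22, -0.637, 0.23], 'tool_rot': [-0.001, 0.986, 0.166, -0.0], 'contact_force': [-0.158, -0.19, 0.765], 'torque': [0.014, -0.033, -0.011], 'grasp_force': 0.0, 'gripper_width': 1.0}
```

View pics/scene0.png

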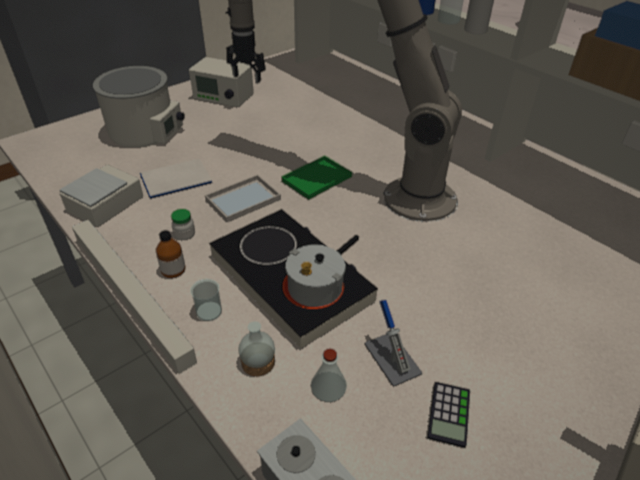

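View pics/top0.png

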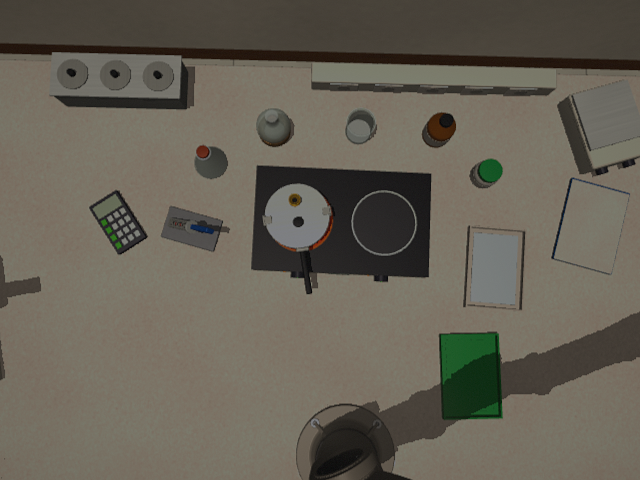

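The scene and top pictures show the pot on the lit zone at top (297,217), with its handle end at (308,292). The unlit zone is at (384,222) and the rod on its rest is at (195,228). Two trays could be meant: white with a blue liner at (495,268), and green at (470,375). The white one fits the description; the green one is the look-alike. I'll confirm with a crop.

Run:
```python
from h import *
im=load("top")["im"]
a=cv2.resize(im[165:310,150:350],None,fx=4,fy=4,interpolation=cv2.INTER_CUBIC); save("crop1.png",a)
for nm,(u,v,z) in dict(unlit=(384,222,.055),tray=(495,268,.004),lid=(297,213,.133),handleend=(308,291,.105),handlein=(303,252,.105),guide=(295,200,.155),zl=(351,222,.055),zr=(417,222,.055),zt=(384,190,.055),zb=(384,255,.055),hp1=(257,167,.055),hp2=(431,174,.055),hp3=(428,276,.055),hp4=(252,270,.055),t1=(471,227,.022),t2=(524,229,.022),t3=(520,308,.022),t4=(465,305,.022)).items():
    print(nm,w("top",u,v,z).round(3),w("top",u,v).round(3))
```

```text
unlit [ 0.552 -0.081  0.055] [ 0.552 -0.081  0.055]
tray [ 0.45  -0.362  0.004] [ 0.45  -0.362  0.004]
lid [0.558 0.125 0.133] [0.558 0.125 0.133]
handleend [0.384 0.096 0.105] [0.384 0.096 0.113]
handlein [0.472 0.11  0.105] [0.471 0.11  0.115]
guide [0.584 0.13  0.155] [0.586 0.13  0.14 ]
zl [ 0.55  -0.002  0.055] [ 0.55  -0.002  0.056]
zr [ 0.553 -0.16   0.055] [ 0.553 -0.159  0.056]
zt [ 0.629 -0.08   0.055] [ 0.628 -0.08   0.056]
zb [ 0.473 -0.082  0.055] [ 0.473 -0.082  0.055]
hp1 [0.677 0.225 0.055] [0.677 0.225 0.054]
hp2 [ 0.67  -0.193  0.055] [ 0.681 -0.203  0.004]
hp3 [ 0.425 -0.186  0.055] [ 0.427 -0.197  0.002]
hp4 [0.43  0.229 0.055] [0.433 0.235 0.   ]
t1 [ 0.548 -0.298  0.022] [ 0.549 -0.299  0.019]
t2 [ 0.546 -0.428  0.022] [ 0.547 -0.43   0.016]
t3 [ 0.354 -0.416  0.022] [ 0.354 -0.417  0.018]
t4 [ 0.359 -0.283  0.022] [ 0.359 -0.285  0.013]
```

View pics/crop1.png

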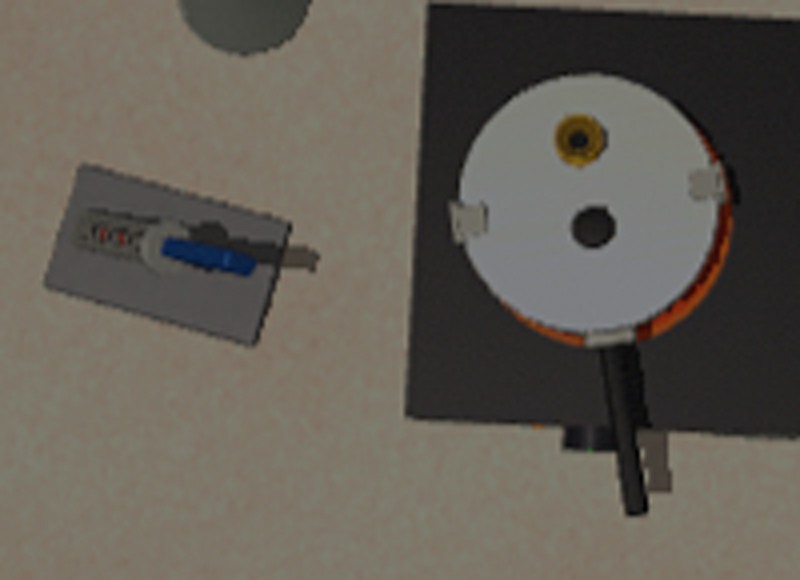

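The crop confirms the lid centre at top (297.5,216), the brass guide at (295,200), the handle end at (308,293) and the blue rod grip at (202,229). The pot axis comes out at about (0.551, 0.124), consistent with the guide's 34 mm and the handle length. The handle is yawed about 9.5°, so I'll go above it first.

```bash
python3 -m creep '[[1,46,40,0,0,0,-0.033],[1,46,40,0,0,0,-0.033],[1,46,40,0,0,0,-0.033],[1,46,40,0,0,0,-0.033],[1,46,40,0,0,0,-0.033]]'
python3 -m creep '[[1,0,60,0,0,0,0],[1,0,60,0,0,0,0],[1,0,60,0,0,0,0],[1,0,60,0,0,0,0],[1,0,60,0,0,0,0]]'
python3 -m creep '[[1,-4,60,0,0,0,0],[1,-4,60,0,0,0,0],[1,-4,60,0,0,0,0],[1,-4,60,0,0,0,0],[1,0,0,0,0,0,0]]'
python3 - <<'E'
from h import *
im,d=grab("wrist"); save("wr1.png",im); o=get_obs(); print(o["eef_pos"],o["tool_rot"],o["contact_force"])
L=load("top"); im=L["im"]; 
# ring fit
E
```

```text
t: 0.72
eef_pos: [0.4516, -0.4364, 0.231]
tool_rot: [-0.0, 0.997, 0.083, -0.0]
contact_force: [-0.7, -0.6, 1.3]
gripper_width: 0.999
grasp_force: 0.0
t: 1.35
eef_pos: [0.4501, -0.136, 0.2312]
tool_rot: [0.0, 0.996, 0.084, -0.0]
contact_force: [0.6, -0.2, -0.8]
gripper_width: 0.999
grasp_force: 0.0
t: 1.98
eef_pos: [0.4337, 0.1069, 0.2315]
tool_rot: [-0.001, 0.996, 0.088, 0.0]
contact_force: [0.5, -1.7, 0.1]
gripper_width: 1.004
grasp_force: 0.0
[0.43399108 0.10391012 0.23118527] [-1.06251959e-04  9.96276719e-01  8.62128924e-02 -1.55710815e-04] [ 0.93417706 -0.85975165  0.1023225 ]
```

View pics/wr1.png

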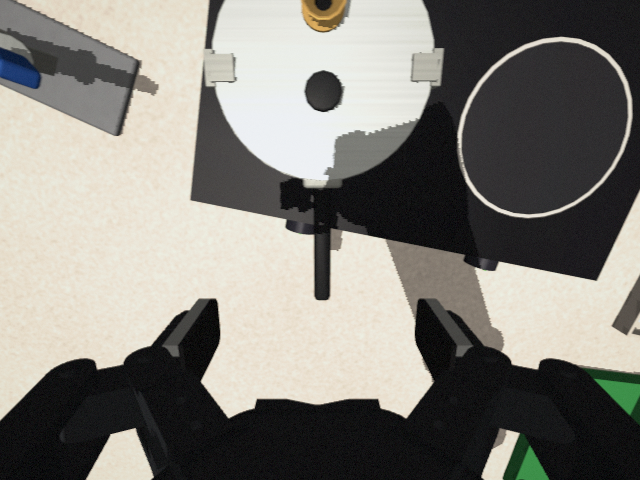

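The wrist view shows the handle running straight down the picture, from (321,190) to (322,298). The guide is at (323,5), the knob at (323,92) and the unlit ring centre at about (546,128).

Run:
```python
from h import *
for nm,(u,v,z) in dict(hend=(322,298,.114),hin=(320,195,.114),knob=(323,90,.14),lidL=(213,67,.133),lidR=(436,67,.133),guide=(323,4,.155)).items(): print(nm,w("wrist",u,v,z).round(4),w("wrist",u,v).round(4))
for n in ["wrist","top"]:
    L=load(n); im=L["im"].astype(int); g=im.min(2); 
    m=(g>(170 if n=="wrist" else 110)).astype(np.uint8)
    if n=="wrist": m[:,:455]=0; m[:30]=0; m[220:]=0
    else: m[:,:345]=0; m[:,422:]=0; m[:185]=0; m[260:]=0
    c=np.argwhere(m)
    P=np.array([w(n,u,v,.055)[:2] for v,u in c])
    P=P[np.linalg.norm(P-[.552,-.081],axis=1)<.09]
    A=np.c_[2*P,np.ones(len(P))]; s=np.linalg.lstsq(A,(P**2).sum(1),rcond=None)[0]
    print(n,len(P),s[:2],np.sqrt(s[2]+s[0]**2+s[1]**2))
```

```text
hend [0.3822 0.0934 0.114 ] [0.3822 0.0934 0.114 ]
hin [0.469  0.1108 0.114 ] [0.4691 0.1109 0.1149]
knob [0.54   0.1218 0.14  ] [0.5385 0.1217 0.1509]
lidL [0.5421 0.1955 0.133 ] [0.5415 0.1943 0.137 ]
lidR [0.5676 0.0515 0.133 ] [0.5668 0.0525 0.1364]
guide [0.5821 0.1298 0.155 ] [0.5878 0.1306 0.1384]
wrist 1754 [ 0.55173031 -0.08163893] 0.07623333757423227
top 108 [ 0.55097465 -0.07970573] 0.0758379627279074
```

```bash
python3 -m creep '[[1,0,0,-48,0,0,0],[1,0,0,-48,0,0,0],[1,0,0,-48,0,0,0],[-0.5,0,0,0,0,0,0],[-0.7,0,0,0,0,0,0]]' 20
python3 -m creep '[[-1,0,0,0,0,0,0],[-1,0,0,0,0,0,0],[-1,0,0,0,0,0,0],[-1,0,0,0,0,0,0]]' 20
```

```text
t: 2.65
eef_pos: [0.4354, 0.1015, 0.0885]
tool_rot: [0.0, 0.997, 0.083, 0.001]
contact_force: [1.6, 0.2, 0.2]
gripper_width: 0.605
grasp_force: 0.0
t: 3.15
eef_pos: [0.4356, 0.1026, 0.0888]
tool_rot: [-0.0, 0.996, 0.084, 0.001]
contact_force: [-1.8, -0.6, 9.0]
gripper_width: 0.161
grasp_force: 19.5
```

```bash
python3 -m creep '[[-1,0,0,1,0,0,0],[-1,0,0,0,0,0,0]]'; python3 -c "
from h import *
for i in range(3):
    read_camera('top') if i else 0
    o=get_obs();print(o['contact_force'],o['torque'],o['eef_pos'])"
```

```text
t: 3.4
eef_pos: [0.4354, 0.1025, 0.0889]
tool_rot: [-0.0, 0.996, 0.084, 0.001]
contact_force: [0.8, 1.6, 2.0]
gripper_width: 0.16
grasp_force: 20.3
[0.81684453 1.62857889 2.02265999] [ 0.34003745 -0.28299827  0.20410588] [0.4353668  0.10250983 0.08889476]
[1.43605358 1.86975379 2.95659934] [ 0.34822676 -0.33853534  0.15964416] [0.43536475 0.1024946  0.08889199]
[1.31569994 0.58751808 3.91356537] [ 0.35906812 -0.3339897   0.24424433] [0.43534333 0.1024871  0.08888852]
```

```bash
python3 -m creep '[[-1,0,-6,0,0,0,0],[-1,0,-12,0,0,0,0],[-1,0,-15,0,0,0,0],[-1,0,-15,0,0,0,0],[-1,0,-12,0,0,0,0]]'
python3 -m creep '[[-1,0,-15,0,0,0,0],[-1,0,-15,0,0,0,0],[-1,0,-15,0,0,0,0],[-1,0,-15,0,0,0,0],[-1,0,-15,0,0,0,0]]'
python3 -m creep '[[-1,0,-15,0,0,0,0],[-1,0,-15,0,0,0,0],[-1,0,-15,0,0,0,0],[-1,0,-12,0,0,0,0],[-1,0,-6,0,0,0,0]]'
python3 -m creep '[[-1,0,0,0,0,0,0],[-1,0,0,0,0,0,0]]'
python3 - <<'E'
from h import *
im,d=grab("wrist"); im2,_=grab("top")
a=cv2.resize(im2[165:290,250:450],None,fx=3,fy=3,interpolation=cv2.INTER_CUBIC)
save("slid.png",np.vstack([a,np.zeros((0,600,3),np.uint8)]))
L=load("top");
vv,uu=np.mgrid[160:290,330:440]
P=np.array([w("top",u,v,None,0) if L["d"][v,u]>0 else [0,0,0] for v,u in zip(vv.ravel(),uu.ravel())])
Q=P[(abs(P[:,2]-.136)<.006)]
print(len(Q),Q.min(0),Q.max(0),np.median(Q,0),cv2.minEnclosingCircle(Q[:,:2].astype(np.float32)*1000))
E
```

```text
t: 4.12
eef_pos: [0.4352, 0.0436, 0.0889]
tool_rot: [-0.001, 0.996, 0.085, 0.001]
contact_force: [0.9, 8.2, 4.5]
gripper_width: 0.159
grasp_force: 30.7
t: 4.75
eef_pos: [0.4352, -0.0312, 0.0888]
tool_rot: [-0.001, 0.996, 0.086, 0.001]
contact_force: [1.3, 7.6, 5.3]
gripper_width: 0.163
grasp_force: 29.8
t: 5.38
eef_pos: [0.435, -0.0943, 0.0887]
tool_rot: [-0.001, 0.996, 0.085, 0.0]
contact_force: [0.1, 9.5, 6.3]
gripper_width: 0.16
grasp_force: 31.8
t: 5.62
eef_pos: [0.4351, -0.0947, 0.0888]
tool_rot: [-0.001, 0.996, 0.085, 0.001]
contact_force: [-0.3, 5.1, 6.6]
gripper_width: 0.16
grasp_force: 24.9
2530 [ 0.48078866 -0.14689481  0.13001153] [0.6244495  0.00590563 0.14183475] [ 0.55499982 -0.06703646  0.13348773] ((548.9844360351562, -71.1937026977539), 77.15265655517578)
```

View pics/slid.png

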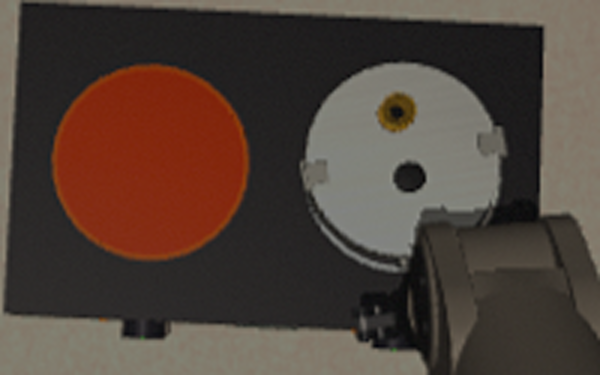

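Run:
```python
from h import *
for nm,(u,v,z) in dict(lidL=(250+305/3,219,.133),lidR=(250+499/3,219,.133),lidT=(384,165+62/3,.133),lid=(384.2,218.3,.133),guide=(382.3,202.3,.155),knob=(250+409/3,165+177/3,.151),litL=(250+53/3,219,.055),litR=(250+248/3,219,.055),litT=(300,165+65/3,.055),litB=(300,165+260/3,.055)).items(): print(nm,w("top",u,v,z).round(4))
im=load("wrist")["im"]; save("wr2.png",im)
```

```text
lidL [0.547  0.0019 0.133 ]
lidR [ 0.5505 -0.1439  0.133 ]
lidT [ 0.6247 -0.0701  0.133 ]
lid [ 0.5504 -0.0714  0.133 ]
guide [ 0.5832 -0.0641  0.155 ]
knob [ 0.5354 -0.0741  0.151 ]
litL [0.5523 0.1961 0.055 ]
litR [0.5559 0.0417 0.055 ]
litT [0.6319 0.1213 0.055 ]
litB [0.4763 0.1175 0.055 ]
```

View pics/wr2.png

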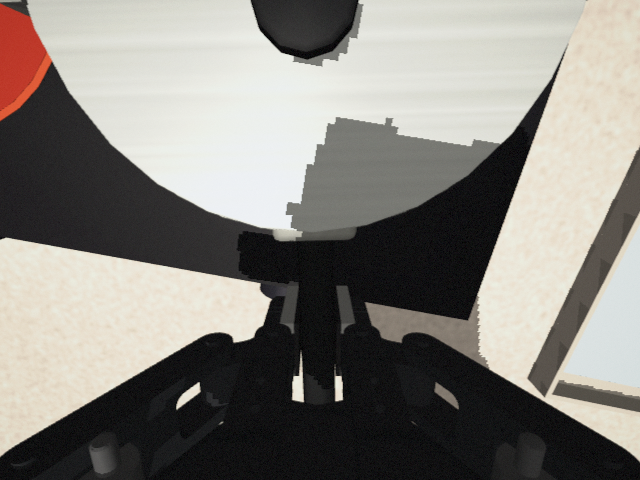

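The wrist view shows the handle held squarely between the pads at (320,320) and the lid level. The pot axis is at about (0.551, −0.071), against a zone centre of (0.5515, −0.081), so it has about 10 mm more to go.

```bash
python3 -m creep '[[-1,0,-6,0,0,0,0],[-1,0.5,-5,0,0,0,0],[-1,0,0,0,0,0,0],[-0.5,0,0,0,0,0,0],[-0.4,0,0,0,0,0,0]]'
python3 -m creep '[[0.3,0,0,0,0,0,0],[1,0,0,0,0,0,0],[1,0,0,30,0,0,0],[1,0,0,60,0,0,0],[1,0,0,60,0,0,0]]'
python3 -m creep '[[1,0,60,30,0,0,0],[1,0,60,0,0,0,0],[1,0,60,0,0,0,0],[1,0,60,0,0,0,0],[1,0,0,0,0,0,0]]'
python3 - <<'E'
from h import *
im,d=grab("top"); save("pot2.png",cv2.resize(im[165:290,160:450],None,fx=2.7,fy=2.7,interpolation=cv2.INTER_CUBIC))
print(get_obs()["eef_pos"])
E
```

```text
t: 6.35
eef_pos: [0.4341, -0.1075, 0.088]
tool_rot: [0.0, 0.997, 0.083, -0.001]
contact_force: [0.3, -0.2, -0.3]
gripper_width: 0.3
grasp_force: 0.0
t: 6.98
eef_pos: [0.4344, -0.1069, 0.2398]
tool_rot: [-0.0, 0.996, 0.084, -0.0]
contact_force: [1.5, -0.2, -0.3]
gripper_width: 0.996
grasp_force: 0.0
t: 7.6
eef_pos: [0.4343, 0.1338, 0.2666]
tool_rot: [-0.001, 0.996, 0.088, 0.0]
contact_force: [0.1, -0.6, -0.0]
gripper_width: 1.0
grasp_force: 0.0
[0.43456946 0.13077505 0.26623703]
```

View pics/pot2.png

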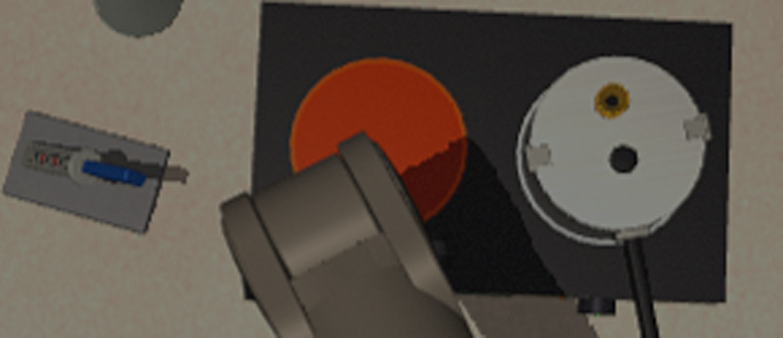

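The lid is now at crop (616,146), almost filling the pale ring. The rod lies with its grip end up to the right at (146,180) and its collar at (80,167). Next I'll measure the pot and the rod.

Run:
```python
from h import *
for nm,(u,v,z) in dict(lid=(388.3,219.3,.133),guide=(386.7,202,.155),b1=(170,206,.0),b2=(223,220.5,0)).items(): print(nm,w("top",u,v,z).round(4))
grab("scene")
for n,box in (("top",(165,290,160,240)),("scene",(290,390,360,430))):
    L=load(n); im=L["im"].astype(int)
    m=(im[:,:,2]>im[:,:,0]+40)&(im[:,:,2]>im[:,:,1]+25)
    k=np.zeros_like(m); k[box[0]:box[1],box[2]:box[3]]=1; m&=k
    P=np.array([w(n,u,v,None,0) for v,u in np.argwhere(m) if L["d"][v,u]>0])
    c=np.median(P,0); s=np.linalg.svd(P-P.mean(0))[2][0]
    t=(P-P.mean(0))@s
    print(n,len(P),P.mean(0).round(4),s.round(3),t.min(),t.max(),P.min(0).round(3),P.max(0).round(3))
```

```text
lid [ 0.5483 -0.0807  0.133 ]
guide [ 0.5841 -0.0738  0.155 ]
b1 [0.5857 0.4416 0.    ]
b2 [0.5528 0.3099 0.    ]
top 104 [0.5181 0.3383 0.1284] [-0.197 -0.8    0.567] -0.04159243421624407 0.02873140993155657 [0.508 0.311 0.1  ] [0.529 0.369 0.148]
scene 131 [0.5245 0.3439 0.1239] [ 0.18   0.702 -0.689] -0.03141227736704452 0.03159799876312777 [0.515 0.321 0.101] [0.533 0.367 0.149]
```

```bash
python3 -m creep '[[1,14,34,0,0,0,0.165],[1,14,34,0,0,0,0.165],[1,14,34,0,0,0,0.165],[1,14,34,0,0,0,0.165],[1,14,34,0,0,0,0.165]]'
python3 -m creep '[[1,14,36,0,0,0,0.165],[1,0,0,0,0,0,0.165],[1,0,0,0,0,0,0]]'
python3 - <<'E'
from h import *
im,d=grab("wrist"); save("wr3.png",im); o=get_obs(); print(o["eef_pos"],o["tool_rot"],o["q"])
n="wrist"; L=load(n); im=L["im"].astype(int)
m=(im[:,:,2]>im[:,:,0]+40)&(im[:,:,2]>im[:,:,1]+25)
P=np.array([w(n,u,v,None,0) for v,u in np.argwhere(m) if L["d"][v,u]>0])
s=np.linalg.svd(P-P.mean(0),full_matrices=False)[2][0]; t=(P-P.mean(0))@s
print(len(P),P.mean(0).round(4),s.round(3),t.min(),t.max(),P.min(0).round(4),P.max(0).round(4))
E
```

```text
t: 8.32
eef_pos: [0.5065, 0.2974, 0.2657]
tool_rot: [0.001, 0.879, 0.477, -0.0]
contact_force: [-0.5, 0.1, 0.8]
gripper_width: 1.0
grasp_force: 0.0
t: 8.7
eef_pos: [0.5199, 0.3329, 0.2653]
tool_rot: [0.0, 0.79, 0.613, -0.001]
contact_force: [0.9, -0.6, 0.7]
gripper_width: 1.0
grasp_force: 0.0
[0.51983672 0.33285214 0.26556246] [ 3.80851290e-04  7.90953576e-01  6.11875626e-01 -7.17116719e-04] [-0.09674466  0.46295835 -0.78747248  1.61954214  0.3461371   1.20588163
 -1.2111606 ]
858 [0.5213 0.3427 0.1264] [-0.186 -0.718  0.67 ] -0.062243807679458155 0.028430223322120272 [0.5072 0.3118 0.0096] [0.5327 0.3698 0.1462]
```

View pics/wr3.png

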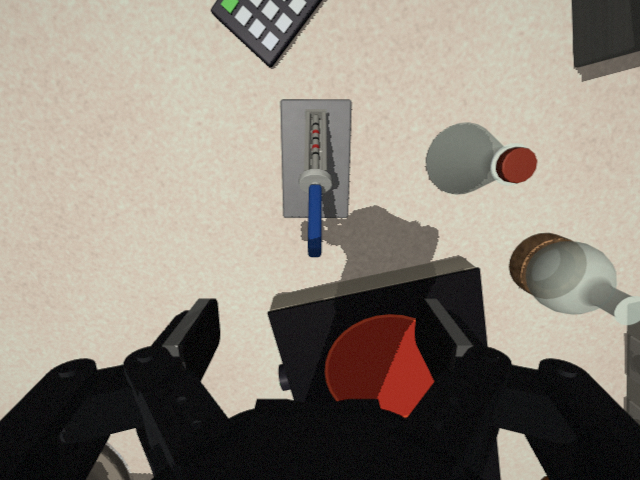

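The wrist view shows the grip from (315,188) to (315,256), the collar at (316,181), and the rod straight in line with the tool. The grip centre is at about (0.520, 0.340, 0.117). I'll take it slightly towards its end.

```bash
python3 -m creep '[[1,0,2,-50,0,0,0],[1,0,0,-50,0,0,0],[1,0,0,-45,0,0,0],[1,0,0,-17,0,0,0],[0,0,0,0,0,0,0]]' 60
python3 -m creep '[[-0.5,0,0,0,0,0,0],[-1,0,0,0,0,0,0],[-1,0,0,0,0,0,0],[-1,0,0,0,0,0,0],[-1,0,0,0,0,0,0]]' 60
```

```text
t: 9.38
eef_pos: [0.5192, 0.336, 0.104]
tool_rot: [0.0, 0.79, 0.613, -0.001]
contact_force: [0.9, -0.4, 0.6]
gripper_width: 0.818
grasp_force: 0.0
t: 10.0
eef_pos: [0.5196, 0.3372, 0.105]
tool_rot: [0.0, 0.789, 0.614, 0.001]
contact_force: [-0.1, -1.4, 5.7]
gripper_width: 0.122
grasp_force: 61.2
```

```bash
python3 -m creep '[[-1,0,0,30,0,0,0],[-1,0,0,60,0,0,0],[-1,0,0,60,0,0,0],[-1,0,0,60,0,0,0],[-1,0,0,25,0,0,0]]'
python3 -m creep '[[-1,0,0,0,-0.152,0.038,0],[-1,0,0,0,-0.152,0.038,0],[-1,0,0,0,-0.152,0.038,0],[-1,0,0,0,-0.152,0.038,0],[-1,0,0,0,-0.152,0.038,0]]'
python3 -m creep '[[-1,6,-45,0,0,0,-0.161],[-1,6,-45,0,0,0,-0.161],[-1,6,-45,0,0,0,-0.161],[-1,6,-45,0,0,0,-0.161],[-1,6,-45,0,0,0,-0.161]]'
python3 -c "
from h import *;print(get_obs()['q'])"
```

```text
t: 10.62
eef_pos: [0.5194, 0.338, 0.3431]
tool_rot: [0.0, 0.789, 0.614, 0.002]
contact_force: [-0.2, 0.3, -1.4]
gripper_width: 0.129
grasp_force: 60.6
t: 11.25
eef_pos: [0.5203, 0.3348, 0.3239]
tool_rot: [0.198, 0.741, 0.583, -0.268]
contact_force: [0.5, 0.6, -4.2]
gripper_width: 0.126
grasp_force: 60.5
t: 11.88
eef_pos: [0.551, 0.1075, 0.3248]
tool_rot: [0.077, 0.911, 0.243, -0.324]
contact_force: [1.1, -0.0, -0.6]
gripper_width: 0.13
grasp_force: 60.6
[-0.4166703   0.60970185  0.1033255   1.29548267  0.05805634  1.90722914
 -1.36139268]
```

Leaning inward runs joint 6 to its limit, so I'll put the tool down, turn it round and lean outward instead.

```bash
python3 -m creep '[[-1,0,0,5,0.08,-0.15,0],[-1,0,0,5,0.08,-0.15,0],[-1,0,0,5,0.08,-0.15,0],[-1,0,0,5,0.08,-0.15,0],[-1,0,0,0,0,0,0]]'
python3 -m creep '[[-1,2,-12,0,0,0,0.166],[-1,2,-12,0,0,0,0.166],[-1,2,-12,0,0,0,0.166],[-1,2,-12,0,0,0,0.166],[-1,2,-12,0,0,0,0.166]]'
python3 -m creep '[[-1,0,-12,0,0,0,0.166],[-1,0,-12,0,0,0,0.166],[-1,0,-12,0,0,0,0.166],[-1,0,-12,0,0,0,0.166],[-1,0,-12,0,0,0,0.166]]'
python3 -m creep '[[-1,0,-12,0,0,0,0.166],[-1,0,-12,0,0,0,0.166],[-1,0,-12,0,0,0,0.166],[-1,0,-12,0,0,0,0.166],[-1,0,-12,0,0,0,0.166]]'
python3 -c "
from h import *;o=get_obs();print(o['q']);q=o['tool_rot'];print(R.from_quat(np.roll(q,-1)).as_matrix().round(3))"
```

```text
t: 12.5
eef_pos: [0.5492, 0.1069, 0.3466]
tool_rot: [0.002, 0.966, 0.258, 0.003]
contact_force: [0.6, 0.1, -0.7]
gripper_width: 0.134
grasp_force: 60.6
t: 13.12
eef_pos: [0.5613, 0.0489, 0.3443]
tool_rot: [0.001, 0.778, 0.629, 0.001]
contact_force: [0.5, -0.5, -0.1]
gripper_width: 0.131
grasp_force: 60.6
t: 13.75
eef_pos: [0.5613, -0.0112, 0.3444]
tool_rot: [-0.001, 0.458, 0.889, 0.002]
contact_force: [-0.2, 0.5, -1.1]
gripper_width: 0.129
grasp_force: 60.6
t: 14.38
eef_pos: [0.5614, -0.0713, 0.3443]
tool_rot: [-0.003, 0.061, 0.998, 0.003]
contact_force: [-0.6, 0.2, -0.7]
gripper_width: 0.13
grasp_force: 60.6
[ 0.10264363  0.21752623 -0.09979193  1.66430889  0.0161327   1.26585384
  1.44883435]
[[-0.993  0.122 -0.005]
 [ 0.122  0.993  0.006]
 [ 0.006  0.005 -1.   ]]
```

```bash
python3 -m creep '[[-1,7,-1,0,-0.019,-0.156,0],[-1,7,-1,0,-0.019,-0.156,0],[-1,7,-1,0,-0.019,-0.156,0],[-1,7,-1,0,-0.019,-0.156,0],[-1,7,-1,0,-0.019,-0.156,0]]'
python3 -m creep '[[-1,0,0,0,0,0,0],[-1,0,0,0,0,0,0]]'
python3 - <<'E'
from h import *
o=get_obs();print(o['q']);q=o['tool_rot'];print(o['eef_pos'],R.from_quat(np.roll(q,-1)).as_matrix().round(3))
im,_=grab("wrist"); im2,_=grab("scene")
a=cv2.resize(im,(400,300),interpolation=cv2.INTER_AREA); b=cv2.resize(im2[170:320,220:420],(400,300),interpolation=cv2.INTER_CUBIC)
save("ins1.png",cv2.resize(np.hstack([im[:,120:520],cv2.resize(im2[140:320,230:380],(400,480),interpolation=cv2.INTER_CUBIC)]),None,fx=1,fy=1))
E
```

```text
t: 15.0
eef_pos: [0.5965, -0.0757, 0.3451]
tool_rot: [0.383, 0.058, 0.922, -0.019]
contact_force: [0.3, -2.4, -0.3]
gripper_width: 0.128
grasp_force: 60.5
t: 15.25
eef_pos: [0.5971, -0.0766, 0.3458]
tool_rot: [0.38, 0.059, 0.923, -0.019]
contact_force: [0.3, 0.7, 0.5]
gripper_width: 0.127
grasp_force: 60.6
[ 0.14831658 -0.05327219 -0.17238954  2.18180909  0.36920414  0.25313555
  1.09494033]
[ 0.59713387 -0.07658584  0.34582677] [[-0.704  0.123  0.699]
 [ 0.093  0.992 -0.08 ]
 [-0.704  0.009 -0.71 ]]
```

View pics/ins1.png

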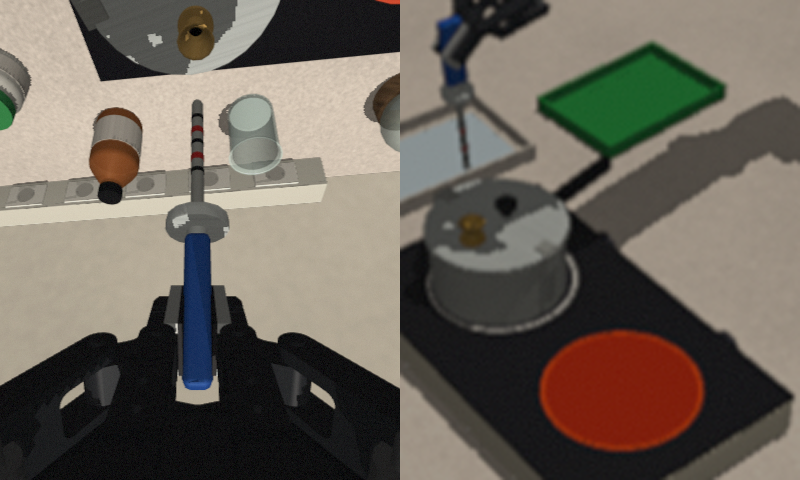

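The wrist view (left) shows the rod tip at full-frame (317,101) and the collar at (317,218), with the guide mouth at (315,32). The scene crop (right) shows the rod nearly upright above the pot.

```bash
cat > rod.py <<'E'
from h import *
def rodfit(vs,us):
    P=[]
    L=load("wrist")
    C=L["M"][:3,3]
    for v,u in zip(vs,us):
        p=w("wrist",u,v,None,1); d=(p-C)/np.linalg.norm(p-C); P.append(p+d*.0035)
    P=np.array(P); c=P.mean(0); s=np.linalg.svd(P-c)[2][0]; s*=-np.sign(s[2]) 
    return P,c,s
E
python3 - <<'E'
from rod import *
L=load("wrist")
P,c,s=rodfit([106,115,125,135,145,155,165,175,185],[317]*9)
print(P.round(4)); print("axis tip-ward",s.round(4),"tip",w("wrist",317,101,None,1), L["d"][94:110,317].round(3))
print("guide",w("wrist",315,32,.155),w("wrist",315,32,None,0), "rim pts",[w("wrist",u,v,.155).round(4) for u,v in ((298,30),(333,30),(315,14),(315,42))])
tu,tv=254.8,202.3; print("scene tip",w("scene",tu,tv,.215),w("scene",tu,tv,None,0))
d=load("scene")
for v in range(176,206,3): print(v,[ (u,round(float(d["d"][v,u]),3)) for u in range(248,260,2)])
E
```

```text
[[ 0.585  -0.0739  0.2262]
 [ 0.5854 -0.074   0.2336]
 [ 0.5856 -0.0741  0.2419]
 [ 0.5861 -0.0742  0.2496]
 [ 0.5863 -0.0743  0.2572]
 [ 0.5865 -0.0744  0.2646]
 [ 0.5866 -0.0745  0.2718]
 [ 0.5872 -0.0746  0.2784]
 [ 0.5871 -0.0747  0.2853]]
axis tip-ward [-0.0363  0.0139 -0.9992] tip [ 0.5826273  -0.07355393  0.22469122] [0.454 0.454 0.457 0.458 0.458 0.462 0.203 0.203 0.201 0.203 0.2   0.2
 0.2   0.2   0.199 0.198]
guide [ 0.58059672 -0.07406374  0.155     ] [ 0.59074702 -0.0752604   0.13646361] rim pts [array([ 0.5777, -0.0857,  0.155 ]), array([ 0.5809, -0.0614,  0.155 ]), array([ 0.569 , -0.0726,  0.155 ]), array([ 0.5875, -0.075 ,  0.155 ])]
scene tip [ 0.579901   -0.08596385  0.215     ] [ 0.58919759 -0.07113166  0.22817495]
176 [(248, 1.263), (250, 1.264), (252, 1.269), (254, 1.267), (256, 1.275), (258, 1.786)]
179 [(248, 1.273), (250, 1.263), (252, 1.271), (254, 1.782), (256, 1.789), (258, 1.78)]
182 [(248, 1.776), (250, 1.77), (252, 1.288), (254, 1.781), (256, 1.775), (258, 1.783)]
185 [(248, 1.768), (250, 1.768), (252, 1.294), (254, 1.763), (256, 1.762), (258, 1.768)]
188 [(248, 1.753), (250, 1.76), (252, 1.297), (254, 1.307), (256, 1.76), (258, 1.751)]
191 [(248, 1.74), (250, 1.744), (252, 1.303), (254, 1.31), (256, 1.743), (258, 1.734)]
194 [(248, 1.732), (250, 1.722), (252, 1.314), (254, 1.31), (256, 1.728), (258, 1.732)]
197 [(248, 1.722), (250, 1.717), (252, 1.717), (254, 1.321), (256, 1.712), (258, 1.723)]
200 [(248, 1.706), (250, 1.711), (252, 1.711), (254, 1.33), (256, 1.713), (258, 1.705)]
203 [(248, 1.686), (250, 1.694), (252, 1.685), (254, 1.335), (256, 1.689), (258, 1.669)]
```

Run:
```python
from h import *
for n,box in (("wrist",(0,75,285,350)),("top",(190,215,375,400)),("scene",(205,250,225,275))):
    L=load(n); d=L["d"]
    uv=[(u,v) for v in range(box[0],box[1]) for u in range(box[2],box[3]) if d[v,u]>0]
    P=np.array([w(n,u,v,None,0) for u,v in uv]); uv=np.array(uv)
    k=(P[:,2]>.146)&(P[:,2]<.165)&(np.linalg.norm(P[:,:2]-[.583,-.074],axis=1)<.025)
    if k.sum()>3:
        Q=P[k]; print(n,k.sum(),"zmax",Q[:,2].max().round(4),"uv",uv[k].min(0),uv[k].max(0),"xy range",Q.min(0).round(4),Q.max(0).round(4),"circ mm",cv2.minEnclosingCircle((Q[:,:2]*1000).astype(np.float32)))
L=load("wrist"); c=cv2.resize(L["im"][0:80,270:360],None,fx=8,fy=7,interpolation=cv2.INTER_CUBIC)
save("guide.png",c)
```

```text
wrist 931 zmax 0.1576 uv [297  22] [334  59] xy range [ 0.5729 -0.0876  0.146 ] [ 0.6003 -0.0611  0.1576] circ mm ((586.67919921875, -74.18721008300781), 13.799535751342773)
top 92 zmax 0.16 uv [381 195] [392 206] xy range [ 0.5743 -0.0864  0.1466] [ 0.6004 -0.0609  0.16  ] circ mm ((586.774658203125, -73.2883071899414), 13.805315017700195)
scene 55 zmax 0.1595 uv [251 221] [261 228] xy range [ 0.5755 -0.0911  0.1461] [ 0.6005 -0.0634  0.1595] circ mm ((588.7724609375, -77.55232238769531), 15.633673667907715)
```

View pics/guide.png

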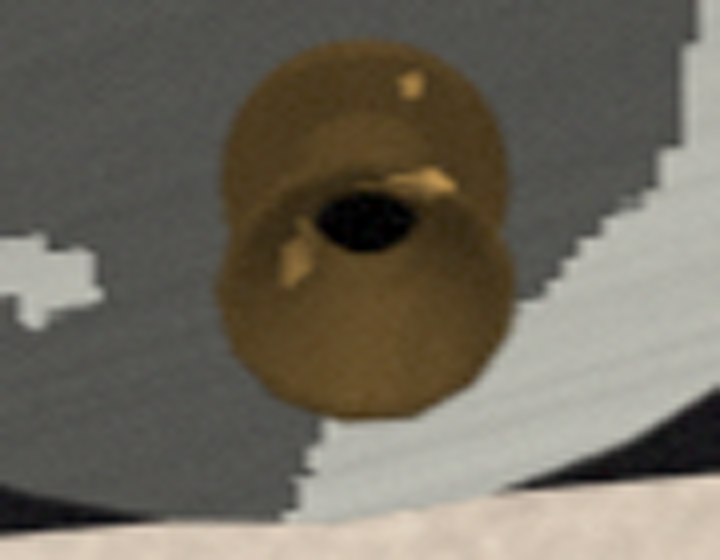

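The rim centre is (0.5867, −0.0738); two cameras agree, with radius 14 mm as given. The tip is within 2 mm of it. Lowering with an outward lean would run joint 6 to its limit at the bottom, so I'll turn about the rod to a sideways lean.

```bash
python3 -m creep '[[-1,0,-2,0,0,0,-0.157],[-1,0,-2,0,0,0,-0.157],[-1,-1,-2,0,0,0,-0.157],[-1,-1,-2,0,0,0,-0.157],[-1,-1,-1,0,0,0,-0.157]]'
python3 -m creep '[[-1,-2,-1,0,0,0,-0.157],[-1,-2,-1,0,0,0,-0.157],[-1,-2,-1,0,0,0,-0.157],[-1,-2,-1,0,0,0,-0.157],[-1,-2,-1,0,0,0,-0.157]]'
python3 -m creep '[[-1,0,0,0,0,0,0],[-1,0,0,0,0,0,0]]'
cat >> rod.py <<'E'
def auto():
    grab("wrist"); o=get_obs(); q=o['tool_rot']; M=R.from_quat(np.roll(q,-1)).as_matrix()
    print("tcp",o['eef_pos'].round(4) if hasattr(o['eef_pos'],'round') else o['eef_pos'],"tz",M[:,2].round(3),"tx",M[:,0].round(3),"q",np.round(o['q'],3))
    L=load("wrist"); d=L["d"]; vs=[];us=[]
    for v in range(60,195):
        u=[u for u in range(295,340) if 0<d[v,u]<.245]
        if 4<len(u)<24: vs.append(v); us.append(np.mean(u))
    print("rows",min(vs),max(vs),"u",us[0],us[-1])
    C=L["M"][:3,3]; P=[]
    for v,u in zip(vs,us):
        p=w("wrist",u,v,None,0); e=(p-C)/np.linalg.norm(p-C); P.append(p+e*.0035)
    P=np.array(P); P=P[2:]; c=np.median(P,0)
    s=np.linalg.svd(P-P.mean(0))[2][0]; s*=-np.sign(s[2]); t=(P-P.mean(0))@s
    print("axis",s.round(4),"tip~",(P.mean(0)+s*t.max()).round(4))
    G=[w("wrist",u,v,None,0) for v in range(0,150) for u in range(270,370) if d[v,u]>.25]
    G=np.array(G); k=(G[:,2]>.146)&(G[:,2]<.165)&(np.linalg.norm(G[:,:2]-[.5867,-.0738],axis=1)<.022)
    if k.sum()>50: print("guide",k.sum(),cv2.minEnclosingCircle((G[k][:,:2]*1000).astype(np.float32)))
E
python3 -c "
from rod import *
auto()"
```

```text
t: 15.98
eef_pos: [0.5897, -0.0806, 0.3398]
tool_rot: [0.344, 0.345, 0.864, -0.131]
contact_force: [0.3, -0.4, -1.1]
gripper_width: 0.125
grasp_force: 60.6
t: 16.6
eef_pos: [0.5797, -0.0844, 0.3389]
tool_rot: [0.266, 0.648, 0.667, -0.253]
contact_force: [0.8, -0.2, -0.2]
gripper_width: 0.129
grasp_force: 60.6
t: 16.85
eef_pos: [0.5792, -0.0853, 0.3386]
tool_rot: [0.268, 0.646, 0.669, -0.252]
contact_force: [0.4, -0.4, -0.4]
gripper_width: 0.123
grasp_force: 60.6
tcp [ 0.5789 -0.0855  0.3388] tz [ 0.033 -0.683 -0.73 ] tx [-0.022  0.729 -0.684] q [-0.025  0.342 -0.404  1.735  0.823  1.49  -0.637]
rows 60 194 u 314.8 317.0
axis [ 0.0096  0.0645 -0.9979] tip~ [ 0.5812 -0.0681  0.2154]
guide 210 ((587.718994140625, -84.66049194335938), 9.402324676513672)
```

```bash
sed -i 's/range(60,195)/range(98,192)/' rod.py
python3 - <<'E'
from rod import *
d=load("wrist")["d"]
for v in (60,70,80,90,96,99,102,120,150,190): print(v,d[v,305:331:3].round(3))
auto()
E
```

```text
60 [0.265 0.243 0.244 0.247 0.249 0.249 0.251 0.251 0.   ]
70 [0.273 0.273 0.272 0.25  0.249 0.251 0.251 0.251 0.251]
80 [0.281 0.282 0.281 0.282 0.28  0.281 0.281 0.281 0.28 ]
90 [0.288 0.289 0.289 0.289 0.29  0.289 0.289 0.289 0.288]
96 [0.294 0.294 0.292 0.294 0.293 0.294 0.294 0.295 0.294]
99 [0.296 0.295 0.296 0.296 0.295 0.296 0.296 0.297 0.296]
102 [0.3   0.3   0.299 0.203 0.2   0.202 0.298 0.301 0.299]
120 [0.312 0.316 0.316 0.197 0.196 0.196 0.198 0.477 0.478]
150 [0.527 0.527 0.527 0.185 0.185 0.185 0.187 0.527 0.528]
190 [0.613 0.612 0.175 0.171 0.172 0.172 0.173 0.613 0.613]
tcp [ 0.5787 -0.0856  0.339 ] tz [ 0.033 -0.683 -0.729] tx [-0.022  0.729 -0.684] q [-0.025  0.341 -0.404  1.735  0.823  1.49  -0.637]
rows 100 191 u 317.5 317.0
  return _methods._mean(a, axis=axis, dtype=dtype,
  ret = ret.dtype.type(ret / rcount)
Traceback (most recent call last):
  File "rod.py", line 22, in auto
    s=np.linalg.svd(P-P.mean(0))[2][0]; s*=-np.sign(s[2]); t=(P-P.mean(0))@s
      ~~~~~~~~~~~~~^^^^^^^^^^^^^
numpy.linalg.LinAlgError: SVD did not converge
```

```bash
sed -i 's/p=w("wrist",u,v,None,0); e/p=w("wrist",u,v,None,1); e/; s/<.022)/<.025)/; s/range(270,370)/range(230,420)/' rod.py; python3 -c "
from rod import *
auto()"
```

```text
tcp [ 0.5786 -0.0857  0.339 ] tz [ 0.033 -0.683 -0.729] tx [-0.021  0.729 -0.684] q [-0.025  0.341 -0.404  1.735  0.823  1.49  -0.638]
rows 100 191 u 317.5 317.0
axis [ 0.0103  0.0655 -0.9978] tip~ [ 0.5808 -0.0685  0.216 ]
guide 184 ((587.7205810546875, -84.72738647460938), 7.58942985534668)
```

```bash
sed -i 's/d\[v,u\]>.25\]/d[v,u]>.22]/' rod.py; python3 -m creep '[[-1,3.5,1.5,0,-0.033,0.005,0],[-1,3.5,1.5,0,-0.033,0.005,0],[-1,0,0,0,0,0,0],[-1,0,0,0,0,0,0]]'; python3 -c "
from rod import *
auto()"
```

```text
t: 17.5
eef_pos: [0.5861, -0.0825, 0.3384]
tool_rot: [0.286, 0.636, 0.661, -0.277]
contact_force: [-0.6, 0.1, 0.9]
gripper_width: 0.131
grasp_force: 60.6
tcp [ 0.5861 -0.0827  0.3386] tz [ 0.025 -0.73  -0.683] tx [-0.028  0.682 -0.731] q [-0.061  0.378 -0.396  1.72   0.87   1.541 -0.667]
rows 100 191 u 317.5 317.0
axis [-2.0e-04 -1.2e-03 -1.0e+00] tip~ [ 0.5869 -0.0735  0.2144]
guide 960 ((587.33447265625, -74.59561920166016), 13.907048225402832)
```

The rod is upright and its tip is within 1 mm of the mouth centre. Lowering it now.

```bash
python3 -m creep '[[-1,0,-0.5,-15,0,0,0],[-1,0,-0.5,-20,0,0,0],[-1,0,0,-15,0,0,0],[-1,0,0,-15,0,0,0],[-1,0,0,0,0,0,0]]'
python3 -m creep '[[-1,0,0,-12,0,0,0],[-1,0,0,-12,0,0,0],[-1,0,0,-12,0,0,0],[-1,0,0,-12,0,0,0],[-1,0,0,-12,0,0,0]]'; python3 -c "
from h import *;print(get_obs()['q'])"
```

```text
t: 18.18
eef_pos: [0.5855, -0.0838, 0.272]
tool_rot: [0.285, 0.636, 0.661, -0.278]
contact_force: [-0.5, 0.1, 0.1]
gripper_width: 0.129
grasp_force: 60.6
t: 18.8
eef_pos: [0.586, -0.0837, 0.2128]
tool_rot: [0.286, 0.636, 0.661, -0.277]
contact_force: [-0.1, -0.5, -0.9]
gripper_width: 0.129
grasp_force: 60.6
[-0.07766111  0.52071482 -0.38019726  1.82795097  0.93684882  1.39700402
 -0.86406543]
```

```bash
python3 -m creep '[[-1,0,0,-5,0,0,0],[-1,0,0,-5,0,0,0],[-1,0,0,-2,0,0,0],[-1,0,0,-1,0,0,0],[-1,0,0,-1,0,0,0]]'
python3 -m creep '[[-1,0,0,-1,0,0,0],[-1,0,0,0,0,0,0]]'
```

```text
t: 19.42
eef_pos: [0.5862, -0.0836, 0.1999]
tool_rot: [0.286, 0.636, 0.661, -0.277]
contact_force: [0.3, -0.1, 0.1]
gripper_width: 0.127
grasp_force: 60.6
t: 19.68
eef_pos: [0.5861, -0.0837, 0.1987]
tool_rot: [0.286, 0.636, 0.661, -0.277]
contact_force: [0.1, 0.8, -0.3]
gripper_width: 0.133
grasp_force: 60.6
```

```bash
python3 -m creep '[[-1,0,0,-1,0,0,0],[-1,0,0,-1,0,0,0]]'
python3 -m creep '[[-1,0,0,-1,0,0,0],[-1,0,0,0,0,0,0]]'
python3 -m creep '[[-1,0,0,-1,0,0,0],[-1,0,0,0,0,0,0]]'
```

```text
t: 19.92
eef_pos: [0.5861, -0.0837, 0.1967]
tool_rot: [0.286, 0.636, 0.661, -0.277]
contact_force: [0.4, 0.8, 4.8]
gripper_width: 0.128
grasp_force: 60.9
t: 20.18
eef_pos: [0.5862, -0.0837, 0.1967]
tool_rot: [0.286, 0.636, 0.661, -0.278]
contact_force: [-1.9, 0.8, 5.6]
gripper_width: 0.132
grasp_force: 61.5
t: 20.42
eef_pos: [0.5862, -0.0837, 0.1967]
tool_rot: [0.287, 0.636, 0.66, -0.278]
contact_force: [-3.9, 2.3, 12.0]
gripper_width: 0.13
grasp_force: 62.0
```

```bash
python3 -m creep '[[-1,0,0,-1,0,0,0],[-1,0,0,0,0,0,0]]'
python3 - <<'E'
from h import *
grab("wrist"); d=load("wrist")["d"]
# collar and guide heights, seen from the wrist
P=np.array([w("wrist",u,v,None,0) for v in range(90,235,3) for u in range(270,370,3) if d[v,u]>0])
k=np.linalg.norm(P[:,:2]-[.587,-.074],axis=1)<.019
h,e=np.histogram(P[k][:,2],bins=np.arange(.13,.2,.003)); print(list(zip(e.round(3).tolist(),h.tolist())))
E
```

```text
t: 20.68
eef_pos: [0.5862, -0.0837, 0.1966]
tool_rot: [0.287, 0.636, 0.66, -0.278]
contact_force: [-5.7, 3.3, 16.4]
gripper_width: 0.127
grasp_force: 62.6
[(0.13, 15), (0.133, 127), (0.136, 77), (0.139, 17), (0.142, 16), (0.145, 10), (0.148, 10), (0.151, 13), (0.154, 14), (0.157, 38), (0.16, 137), (0.163, 19), (0.166, 0), (0.169, 6), (0.172, 0), (0.175, 0), (0.178, 0), (0.181, 0), (0.184, 0), (0.187, 0), (0.19, 0), (0.193, 0), (0.196, 0)]
```

The collar is seated: its top is at 0.162 (0.155 + 7 mm), z has stopped and the force rises. Drawing the rod out.

```bash
python3 -m creep '[[-1,0,0,5,0,0,0],[-1,0,0,12,0,0,0],[-1,0,0,15,0,0,0],[-1,0,0,15,0,0,0],[-1,0,0,15,0,0,0]]'
python3 -m creep '[[-1,0,0,20,0,0,0],[-1,0,0,20,0,0,0],[-1,0,0,20,0,0,0],[-1,0,0,20,0,0,0],[-1,0,0,20,0,0,0]]'
python3 -c "
from rod import *
auto()"
```

```text
t: 21.35
eef_pos: [0.5862, -0.0837, 0.2569]
tool_rot: [0.286, 0.636, 0.661, -0.277]
contact_force: [0.3, -0.8, -0.2]
gripper_width: 0.127
grasp_force: 60.6
t: 21.98
eef_pos: [0.586, -0.0836, 0.357]
tool_rot: [0.286, 0.636, 0.661, -0.277]
contact_force: [-0.1, -0.3, -0.1]
gripper_width: 0.128
grasp_force: 60.6
tcp [ 0.5869 -0.0835  0.3599] tz [ 0.028 -0.73  -0.683] tx [-0.024  0.683 -0.73 ] q [-0.058  0.359 -0.396  1.696  0.865  1.563 -0.636]
rows 100 191 u 317.5 317.0
axis [-7.e-04  3.e-04 -1.e+00] tip~ [ 0.5868 -0.0747  0.2326]
guide 934 ((587.8111572265625, -74.6597900390625), 14.143928527832031)
```

The rod is fully out and the pot hasn't moved. Now I'll level the rod while carrying it to the tray.

```bash
python3 -m creep '[[-1,-12,-20,0,0.157,0.0055,0],[-1,-12,-20,0,0.157,0.0055,0],[-1,-12,-20,0,0.157,0.0055,0],[-1,-12,-20,0,0.157,0.0055,0],[-1,-12,-20,0,0.157,0.0055,0]]'
python3 -m creep '[[-1,-12,-20,0,0.157,0.0055,0],[-1,-12,-20,0,0.157,0.0055,0],[-1,-12,-20,0,0.157,0.0055,0],[-1,-12,-20,0,0.157,0.0055,0],[-1,-12,-20,0,0.157,0.0055,0]]'
python3 -m creep '[[-1,-19,-35,-20,0,0,-0.143],[-1,-19,-35,-20,0,0,-0.143],[-1,-19,-35,-20,0,0,-0.143],[-1,-19,-35,-20,0,0,-0.143],[-1,-19,-35,-20,0,0,-0.143]]'
python3 -m creep '[[-1,0,0,0,0,0,0],[-1,0,0,0,0,0,0]]'
python3 - <<'E'
from h import *
import sys
exec(open("rod.py").read().split("G=[w")[0].replace("from h import *",""))
auto()
E
```

```text
t: 22.65
eef_pos: [0.5258, -0.1841, 0.3568]
tool_rot: [0.011, 0.693, 0.721, -0.01]
contact_force: [-0.1, 0.3, -1.5]
gripper_width: 0.13
grasp_force: 60.7
t: 23.28
eef_pos: [0.4656, -0.2849, 0.3562]
tool_rot: [-0.265, 0.644, 0.67, 0.257]
contact_force: [0.2, 0.7, -0.0]
gripper_width: 0.13
grasp_force: 60.8
t: 23.9
eef_pos: [0.3699, -0.4602, 0.2549]
tool_rot: [-0.157, 0.84, 0.4, 0.332]
contact_force: [0.3, -0.1, -0.8]
gripper_width: 0.128
grasp_force: 60.6
t: 24.15
eef_pos: [0.3715, -0.4582, 0.2559]
tool_rot: [-0.158, 0.838, 0.403, 0.332]
contact_force: [-0.1, -0.1, -0.3]
gripper_width: 0.126
grasp_force: 60.6
tcp [ 0.3723 -0.4578  0.2563] tz [ 0.428  0.533 -0.73 ] tx [0.454 0.572 0.684] q [ 1.196  0.535 -0.1    1.612 -0.633  1.398  0.672]
rows 101 191 u 317.5 317.0
axis [-0.629  -0.7774 -0.001 ] tip~ [ 0.4095 -0.4126  0.2654]
```

The rod is level (0.1°), with its tip at about (0.45, −0.36, 0.27) over the white tray's centre. One numeric check of the pot, then I hand in.

Run:
```python
from h import *
im0=np.load("last_top.npz")["im"].astype(int); 
grab("top"); L=load("top"); d=L["d"]
P=np.array([w("top",u,v,None,0) for v in range(180,260) for u in range(345,430) if d[v,u]>0])
k=(abs(P[:,2]-.134)<.004); g=(P[:,2]>.146)&(P[:,2]<.165)&(P[:,0]>.565)
print("lid",cv2.minEnclosingCircle((P[k][:,:2]*1000).astype(np.float32)),"z spread",np.percentile(P[k][:,2],[5,50,95]),"guide",cv2.minEnclosingCircle((P[g][:,:2]*1000).astype(np.float32)))
df=abs(L["im"].astype(int)-im0).max(2)>40; df[:160]&=True
print("changed px in bystander area",df[100:200,150:520].sum())
o=get_obs(); print(o["t"],o["grasp_force"])
print(hand_in())
```

```text
lid ((555.313720703125, -79.90386199951172), 77.31510925292969) z spread [0.13047138 0.13329326 0.13688642] guide ((587.4232177734375, -73.378173828125), 13.469442367553711)
changed px in bystander area 0
24.25 60.64138412475586
the job is handed in; nothing more can be done
None
```

I handed the job in at 24 s. The pot stands within about 4 mm of the unlit zone's centre. The rod went in until its collar stopped on the rim and came right out again. It is held level with its tip about 27 cm up over the white tray, and nothing else on the bench looks disturbed.

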